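# Back a jammed steel button out of the inspection feed chute

## Robot

A 6-joint arm with a two-finger parallel gripper is mounted at the origin on the work surface. World frame = base frame: x ahead of the robot, y to its left, z up, the work surface at z = 0. Lengths are in m, angles in rad, forces in N, time in s.
With the tool pointing down it reaches from about 0.3 to 0.775 m from the base axis. Payload 14.6 kg.
Tool frame: the origin (TCP) lies midway between the tips of the shut fingers; the grasp point (between the pads) lies 19 mm behind it; z points along the fingers, y is the line along which they close (so a half turn about z gives the same grasp; the last joint's range is limited). The gripper opens to 94 mm and grips with 3 to 60 N. Pads are 16 mm wide; open, the fingers measure 119 mm over their backs; the gripper's body (75 mm by 177 mm) begins 78 mm behind the grasp point.
Start: joints at [-1.201, 0.3, 1.521, -0, 1.321, -0.067], TCP at [0.233, -0.498, 0.205] pointing down, gripper open.
Joint ranges: [-3.03, 3.03], [-0.79, 2.21], [0.23, 2.52], [-1.04, 4.18], [0, 3.07], [-2.55, 2.55]. Speed limits (rad/s): [2.22, 2.22, 2.57, 3.14, 3.14, 3.14].

## Interface

Orientations are given as a unit quaternion [x, y, z, w].
In Python, from rig import * gives the robot as it stands.
- The arm moves only by the shell command python3 -m handwheel 'ROWS' [FORCE]. ROWS is JSON, a list of rows, each a list of 3 entries, a list of its own where there are three numbers: the turn, a rotation vector about the world's x, y, z in degrees, then the shift along the world's x, y, z in mm, then the closure, from -1 (fully open) to 1 (shut). A call has 1 to 20 rows; each row is the pose to reach, as a shift and turn from the pose commanded when the call began; what a row does not reach only later rows make up. A row lasts 1/12 s, in which the tool goes at most 41.7 mm and 7.16 degrees, less where a joint would pass 70% of its speed; a pose out of reach is approached as far as the arm can. A call with a gripper value outside its range is refused whole. The fingers move at their own pace and stop on an object; FORCE is the grip in N (left out, the last holds). Time passes only in rows, so rows that repeat a pose let the fingers close. It gives the time, the measured TCP pose, the force, the opening and the grip force at its end, in the units of the state.
- read_state(): the state, without advancing time (a new reading comes with each control period).
- snapshot(name): name is "scene" or "top" or "wrist"; returns the picture (420x560x3 uint8, blue, green, red); there is no depth.
- camera_model(name): a dict with "fx", "fy", "cx", "cy" (pixels), "distortion" ([k1, k2, p1, p2, k3] as OpenCV has them; the pictures are not rectified), "origin" and "attitude" of the camera in the world. Camera axes: x right, y down, z forward; pixel columns grow to the right and rows downward; lengths in m; the calibration is good to about 2 mm. A picture is of the moment at which its call begins: read the wrist's pose just before it. camera_model takes no time and is no camera call; for the wrist camera it gives the pose at the moment of the call.
- close_job(): hands the job in; it is judged then, once.
The state is a dict: "t": time; "q": joint angles; "qd": joint speeds; "effort": joint torques, N m; "ee_pos": TCP position; "eef_rot": TCP orientation; "contact_force": force on the tool from outside, world axes, zero at the start; "ft_torque": the same for the moment, N m; "width": finger opening in m; "grip_force": force on a finger pad.
Only numpy, scipy, OpenCV 4.12 (cv2) and the standard library are available. Lean on these libraries where they do the work, as an engineer would, in place of code of your own. Each camera call takes 0.05 s, during which the arm holds its last target. There are 200 camera calls.

## Task

A flanged steel button has jammed at the low end of the sloping feed chute, under the keeper strips and behind two sprung plungers. Nudge it back up the chute until its flange is past the plungers and clear of the strips, then lift it out and set it down gently, standing on its flange, in the rectangular steel tray. Keep it from tipping over, and do not disturb the buttons in the dish or the ring gauge lying near the chute.

Things in the scene. Friction and masses are not known exactly. Their poses are not given: they have to be found in the camera images.
- plug_mid (a point): Jammed button, loose turned steel, 120 g: round flange 44 mm across, 8 mm thick, below; round stem 16 mm across, 30 mm tall, on it (38 mm overall). Point: on its axis, half-way up, 19 mm above the underside; z up the stem. It starts by the end stop, flat on the sloping floor, so the stem leans 6 degrees to the low end. Two like it stand in the round dish: leave them.
- chute_gate (a point): Fixed sloping chute. Point: on the floor's centre line, exactly between the plungers, 45 mm above the table. x level, to the high end; y across, left looking uphill; z vertical. Floor climbs 0.105 rad (6 degrees) along x, smooth (friction 0.25), yet a button stays where left. Channel 47 mm wide; walls 6 mm thick, 10.5 mm high. End stop (wall height) has its face 36 mm downhill of the point.
- strip_end (a point): Uphill end of the two keeper strips, on the centre line at their top, 14 mm above the floor, 4 mm uphill of the plungers. Axes as the chute's. Strips 3.5 mm thick, undersides 10.5 mm above the floor, reaching down to the end stop; the stem stands up through the 24 mm slot between them, the flange cannot pass. Uphill the channel is open above for 150 mm, to the hopper (120 mm tall).
- plunger_l (a joint): Sprung plunger in the left wall (another, alike, in the right wall): a round steel nose poking 4 mm into the channel. 0 = out, grows to 0.005 m as it is pushed into the wall. Spring 2 to 3 N; pushing the flange by both takes about 5 to 10 N along the chute. The button's axis starts 13 mm downhill of the plungers and can be lifted out once 27 mm or more uphill of them.
- tray_in (a point): Fixed rectangular steel tray, 140 mm (its x) by 115 mm (its y) outside, 18 mm tall, walls 3 mm. This point is the centre of its inner floor, 3 mm above the table; x and y along its sides, z up. The round white dish near it is not the tray.
- spare_a: Bystander: a button like the jammed one, standing loose in the round white dish (116 mm wide, 18 mm tall). Origin: centre of its underside.
- spare_b: Bystander: another such button in the dish. Origin: centre of its underside.
- ring_gauge: Bystander: loose dark steel ring gauge lying flat, 52 mm outside, 30 mm bore, 16 mm thick. Origin: centre of its underside.
There are look-alikes about, which are no part of the job. Leave any green look-alike of the part that bears plug_mid alone.

How it is judged:
On the way, in this order (a step that is already met when the one before it is completed fails the run):
1. the button, still standing in the channel, has been moved back uphill past the plungers and clear of the keeper strips (x of plug_mid in the frame of chute_gate between 0.019 and 0.14 m and y of plug_mid in the frame of chute_gate between -0.006 and 0.006 m and z of plug_mid in the frame of chute_gate below 0.038 m and angle between plug_mid's own z axis and vertical below 0.3 rad), for 0.1 s.
2. the button has been lifted out of the channel (z of plug_mid in the frame of chute_gate above 0.042 m), for 0.1 s.
At the end, for the whole second after the job is handed in: The button stands on its flange on the tray's floor, inside the walls (its centre 15 to 23 mm above the inner floor, leaning less than 0.12 rad), let go and at rest (x of plug_mid in the frame of tray_in between -0.05 and 0.05 m and y of plug_mid in the frame of tray_in between -0.038 and 0.038 m and z of plug_mid in the frame of tray_in between 0.015 and 0.023 m and angle between plug_mid's own z axis and vertical below 0.12 rad and linear speed of plug below 0.02 m/s and angular speed of plug below 0.2 rad/s); the robot touches nothing.
It fails at once if the button is tipped over (more than 0.6 rad) (angle between plug_mid's own z axis and vertical above 0.6 rad).
It fails at once if the button is dropped into the tray (let go over it with its underside more than 25 mm above the tray's floor) (horizontal distance between plug_mid and tray_in below 0.07 m and z of plug_mid in the frame of tray_in above 0.044 m and contact force between plug and anything else below 0.02 N).
It fails at once if a button in the dish or the ring gauge is moved more than 30 mm (distance of any of spare_a, spare_b, ring_gauge from where it was at the start of the episode above 0.03 m).
It also fails if it takes over 51 s, if anything falls off the work surface, if the arm or the gripper's body presses on something with over 40 N, if the wrist force passes 120 N, or if a joint passes its speed limit or range.

## Working session

There is one attempt and no reset: what is moved stays moved. The work goes in short steps, Python scripts to look and compute and a shell command to move; the robot and the scene stay as the last step left them, time stands still between calls to the robot, and variables do not carry over. Pictures are saved under pics/ and viewed, at most 10 in all, crops included, and the job is handed in when it is done.

```bash
mkdir -p pics; cat > h.py <<'E'
from rig import *
import cv2, numpy as np
from scipy.spatial.transform import Rotation as R
def snap(n,f):
    c=camera_model(n); im=np.array(snapshot(n)); cv2.imwrite('pics/'+f,im); return c,im
def rot(c):
    a=np.array(c['attitude'],float); return a if a.shape==(3,3) else R.from_quat(a).as_matrix()
def ray(c,uv):
    K=np.array([[c['fx'],0,c['cx']],[0,c['fy'],c['cy']],[0,0,1.]])
    p=cv2.undistortPoints(np.array(uv,float).reshape(-1,1,2),K,np.array(c['distortion'],float)).reshape(-1,2)
    d=np.c_[p,np.ones(len(p))]@rot(c).T
    return np.array(c['origin'],float),d
def onz(c,uv,z):
    o,d=ray(c,uv); return o+d*((z-o[2])/d[:,2])[:,None]
E
python3 - <<'E'
from h import *
for n in("top","scene"):
    c,im=snap(n,n+'0.png'); print(n,c)
print(read_state())
E
```

```text
top {'fx': 390.702791502961, 'fy': 390.702791502961, 'cx': 273.25052880976716, 'cy': 199.3349819935609, 'distortion': array([-0.08505033,  0.        ,  0.        ,  0.        ,  0.        ]), 'origin': array([ 0.4167268 , -0.0533885 ,  0.73354252]), 'attitude': array([ 0.70999269, -0.69973912,  0.06153358, -0.04989151])}
scene {'fx': 408.8000294843973, 'fy': 408.8000294843973, 'cx': 283.3397053639364, 'cy': 210.3175911025398, 'distortion': array([-0.10566568,  0.        ,  0.        ,  0.        ,  0.        ]), 'origin': array([0.9556695 , 0.26537374, 0.6268388 ]), 'attitude': array([ 0.40800247,  0.83273783, -0.33869498, -0.15927147])}
{'t': 0.1, 'q': array([-1.20061139e+00,  3.00419410e-01,  1.52150664e+00, -1.99243572e-05,
        1.32069387e+00, -6.65598822e-02]), 'qd': array([-0.00073936, -0.00204989, -0.00443106,  0.00148855,  0.00042969,
       -0.0003426 ]), 'effort': array([ 3.18115599e-03, -5.32645154e+01, -3.53281474e+01,  7.10438238e-02,
        2.34790274e-02, -4.92987010e-05]), 'ee_pos': array([ 0.23257494, -0.49815284,  0.20494617]), 'eef_rot': array([ 9.76250680e-01,  2.16643359e-01, -8.72168498e-05, -5.06266900e-04]), 'contact_force': array([ 0.22882122, -0.32813893, -0.79410788]), 'ft_torque': array([ 0.01286221, -0.00609561, -0.00029389]), 'grip_force': 0.0, 'width': 0.09407500059808305}
```

View pics/top0.png

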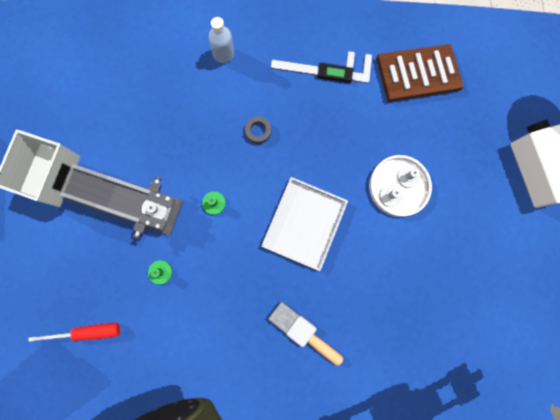

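View pics/scene0.png

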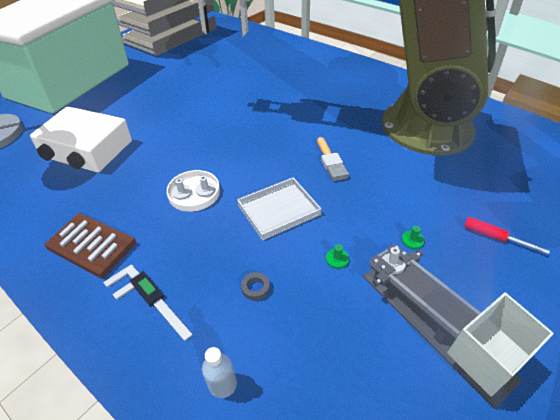

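The top view shows the chute running from the hopper (35,165) down to its stop at about (178,215), with the button stem near (152,208). The tray is centred at (305,224), the dish at (400,186) and the ring at (257,130), with green look-alikes at (213,203) and (160,272). In the scene view the chute runs from (395,260) to the hopper at (500,340).

```bash
python3 - <<'E'
from h import *
c=camera_model("top"); im=cv2.imread('pics/top0.png')
for n,uv,z in [("stem top",(152,208),.08),("stop",(176,216),.05),("hop",(62,178),.06),("ring",(257,130),.016),("tray",[(292,180),(347,203),(319,269),(263,245)],.018),("dish",(400,186),.018),("g1",(213,203),.03),("g2",(160,272),.03),("bottle",(218,24),.1)]:
    print(n,onz(c,uv,z).round(4).tolist())
a=cv2.resize(im[150:250,50:200],None,fx=5,fy=5,interpolation=cv2.INTER_CUBIC)
cv2.imwrite('pics/ctop.png',a)
im=cv2.imread('pics/scene0.png')
a=cv2.resize(im[225:345,350:500],None,fx=5,fy=5,interpolation=cv2.INTER_CUBIC); cv2.imwrite('pics/cscene.png',a)
E
```

```text
stem top [[0.5026, 0.1416, 0.08]]
stop [[0.4931, 0.107, 0.05]]
hop [[0.5566, 0.3152, 0.06]]
ring [[0.6651, -0.0315, 0.016]]
tray [[0.5678, -0.0991, 0.018], [0.5259, -0.202, 0.018], [0.404, -0.1491, 0.018], [0.4461, -0.0469, 0.018]]
dish [[0.56, -0.3041, 0.018]]
g1 [[0.5202, 0.0453, 0.03]]
g2 [[0.3945, 0.1356, 0.03]]
bottle [[0.8358, 0.0406, 0.1]]
```

View pics/ctop.png

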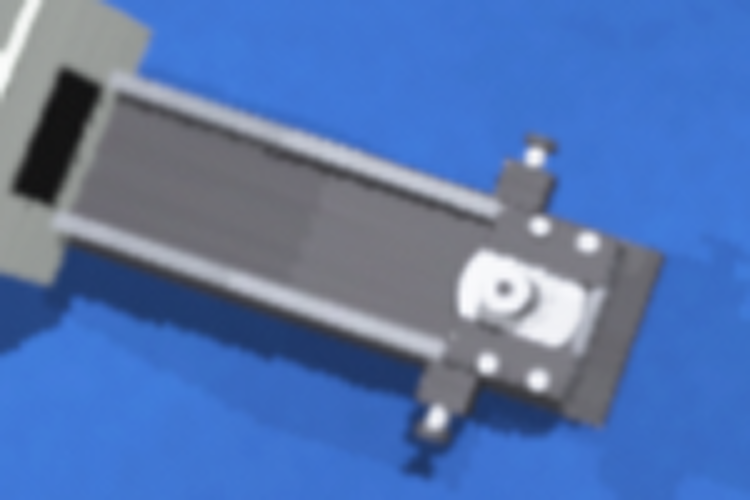

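View pics/cscene.png

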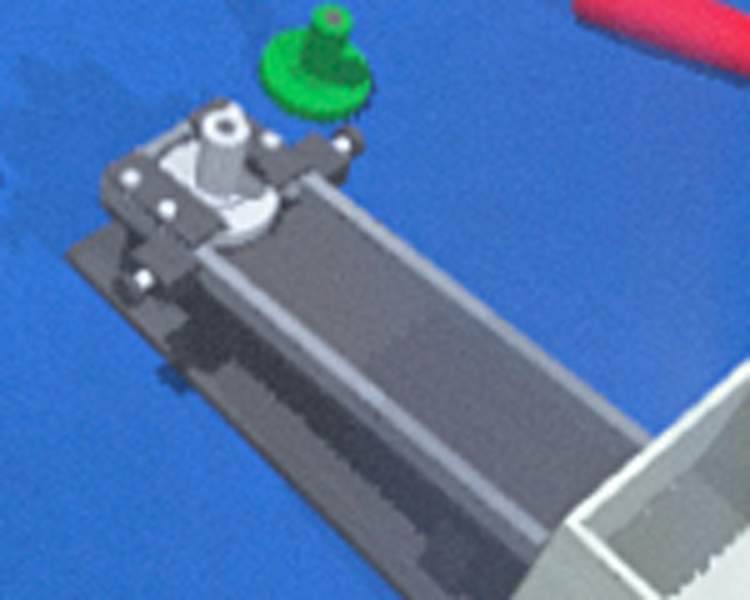

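The crops show the stem top at about (507,288) in the 5x top crop and (227,125) in the 5x scene crop. The flange is under the strips, with open channel uphill. I'll grip the stem along the chute axis with the tool tilted 6° to match. First I'll work out the frames.

```bash
cat >> h.py <<'E'
def tri(c1,a,c2,b):
    o1,d1=ray(c1,a);o2,d2=ray(c2,b);A=np.c_[d1[0],-d2[0]]
    s=np.linalg.lstsq(A,o2-o1,rcond=None)[0];p=o1+s[0]*d1[0];q=o2+s[1]*d2[0];return (p+q)/2,np.linalg.norm(p-q)
E
python3 - <<'E'
from h import *
ct=camera_model("top"); cs=camera_model("scene")
near=onz(ct,[(149,192),(138,219.4)],.056); far=onz(ct,[(73.6,166.6),(62,193.6)],.0715)
print(near.round(4),far.round(4))
for a,b in zip(near,far): print(np.degrees(np.arctan2(*(b-a)[[1,0]])))
u=(far.mean(0)-near.mean(0))[:2];u/=np.linalg.norm(u);yaw=np.degrees(np.arctan2(u[1],u[0]));print("yaw",yaw)
p,e=tri(ct,(151.4,207.6),cs,(395.4,250));print("stemtop tri",p,e, onz(ct,(151.4,207.6),.0814))
print("lateral of stem vs centre",np.cross(u,(p[:2]-near.mean(0)[:2])))
s=read_state(); R0=R.from_quat(s['eef_rot']); print("tool y deg",np.degrees(np.arctan2(*R0.as_matrix()[[1,0],1])))
ax=np.r_[-u*np.sin(.105),np.cos(.105)]  # stem up
y=np.r_[u*np.cos(.105),np.sin(.105)]; z=-ax
Rt=R.from_matrix(np.c_[np.cross(y,z),y,z])
print("turn",(Rt*R0.inv()).as_rotvec(degrees=True),"axis",ax)
tip=p-ax*.0225; print("tip target",tip,"shift mm",(tip-s['ee_pos'])*1e3)
E
```

```text
[[0.5342 0.1559 0.056 ]
 [0.4853 0.1723 0.056 ]] [[0.575  0.2897 0.0715]
 [0.5264 0.306  0.0715]]
73.04045843855644
72.90661779967
yaw 72.97354422529108
stemtop tri [0.50268453 0.14414758 0.07966614] 0.0030406017271761713 [[0.50312301 0.14222597 0.0814    ]]
lateral of stem vs centre 0.0009029102246085998
tool y deg -64.97608033551936
turn [  0.54261465  -7.81415694 137.78888655] axis [-0.03068893 -0.10021343  0.99449256]
tip target [0.50337504 0.14640239 0.05729005] shift mm [ 270.80009071  644.55523113 -147.65611856]<stdin>:8: DeprecationWarning: Arrays of 2-dimensional vectors are deprecated. Use arrays of 3-dimensional vectors instead. (deprecated in NumPy 2.0)
```

```bash
python3 -m handwheel '[[[0,0,20],[60,100,0],-1],[[0,-4,60],[150,320,0],-1],[[0,-4,60],[150,320,0],-1],[[0.3,-4,70],[150,320,0],-1],[[0.5,-7.8,137.8],[268,636,-68],-1],[[0.5,-7.8,137.8],[268,636,-68],-1],[[0.5,-7.8,137.8],[268,636,-68],-1],[[0.5,-7.8,137.8],[268,636,-68],-1],[[0.5,-7.8,137.8],[268,636,-68],-1],[[0.5,-7.8,137.8],[268,636,-68],-1],[[0.5,-7.8,137.8],[268,636,-68],-1],[[0.5,-7.8,137.8],[268,636,-68],-1],[[0.5,-7.8,137.8],[268,636,-68],-1],[[0.5,-7.8,137.8],[268,636,-68],-1],[[0.5,-7.8,137.8],[268,636,-68],-1],[[0.5,-7.8,137.8],[268,636,-68],-1],[[0.5,-7.8,137.8],[268,636,-68],-1],[[0.5,-7.8,137.8],[268,636,-68],-1],[[0.5,-7.8,137.8],[268,636,-68],-1],[[0.5,-7.8,137.8],[268,636,-68],-1]]' 40
cat > st.py <<'E'
from h import *
s=read_state();M=R.from_quat(s['eef_rot']).as_matrix()
u=np.array([np.cos(np.radians(72.97)),np.sin(np.radians(72.97)),0]);v=np.array([-u[1],u[0],0])
print('t',s['t'],'pos',s['ee_pos'].round(4),'ytool',M[:,1].round(3),'z',M[:,2].round(3),'q',s['q'].round(2),'F',s['contact_force'].round(1),'w',round(s['width'],4),'g',s['grip_force'])
E
python3 st.py
```

```text
t: 1.77
ee_pos: [0.5004, 0.1382, 0.1368]
eef_rot: [0.143, 0.988, 0.052, 0.008]
contact_force: [-0.2, 0.2, -0.7]
width: 0.094
grip_force: 0.0
t 1.7667 pos [0.5004 0.1382 0.1368] ytool [0.283 0.953 0.105] z [ 0.03   0.101 -0.994] q [ 0.15  0.27  1.73  0.11  1.1  -1.18] F [-0.2  0.2 -0.7] w 0.094 g 0.0
```

```bash
python3 - <<'E'
from h import *
c,im=snap("wrist","w1.png"); print(c)
E
```

```text
{'fx': 311.2370388526481, 'fy': 311.2370388526481, 'cx': 278.8910560154608, 'cy': 207.66669238277402, 'distortion': array([-0.05789502,  0.        ,  0.        ,  0.        ,  0.        ]), 'origin': array([0.42142673, 0.14144001, 0.31527529]), 'attitude': array([0.79740785, 0.58650239, 0.12077015, 0.07463407])}
```

View pics/w1.png

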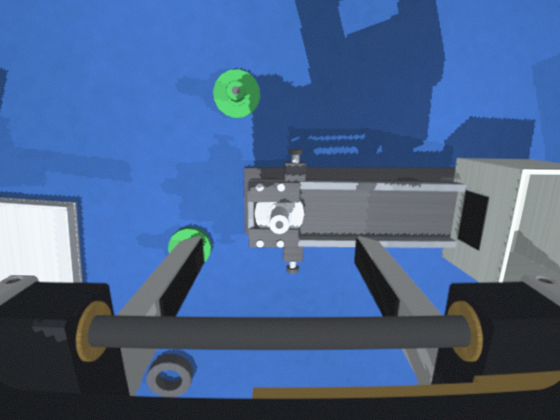

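The wrist view shows the stem top at about (279,225), the plungers at (295,158) and (293,266), and clear space where the open fingers will come down. I'll refine the stem position from this.

```bash
python3 - <<'E'
from h import *
c=camera_model("wrist");ct=camera_model("top");cs=camera_model("scene")
u=np.array([np.cos(np.radians(72.97)),np.sin(np.radians(72.97)),0])
v=np.array([-u[1],u[0],0])
p=onz(c,(279,225),.081)[0]; print("stem top",p)
for n,a,b in(("wt",(c,(279,225)),(ct,(151.4,207.6))),("ws",(c,(279,225)),(cs,(395.4,250)))): print(n,tri(*a,*b))
w=onz(c,[(380,187),(380,242)],.0655); print("walls mid",w.mean(0), "lat",(p-w.mean(0))@v)
pl=onz(c,[(295,163),(293,262)],.052);print("plunger mid",pl.mean(0),"along",(p-pl.mean(0))@u)
E
```

```text
stem top [0.50366309 0.14268553 0.081     ]
wt (array([0.50340177, 0.1425214 , 0.08103827]), np.float64(0.000570784067770835))
ws (array([0.50325375, 0.14420194, 0.08124924]), np.float64(0.003096936790777258))
walls mid [0.52913307 0.23003272 0.0655    ] lat -0.001228424422537575
plunger mid [0.50884779 0.15837058 0.052     ] along -0.01651573604974069
```

```bash
python3 -m handwheel '[[[0,0,0],[2,3,-30],-1],[[0,0,0],[3,5,-55],-1],[[0,0,0],[3.5,6,-68],-1],[[0,0,0],[3.8,6.8,-78],-1],[[0,0,0],[3.8,6.8,-78],-1],[[0,0,0],[3.8,6.8,-78],-1]]' 40; python3 st.py; python3 - <<'E'
from h import *
snap("wrist","w2.png")
E
```

```text
t: 2.32
ee_pos: [0.5045, 0.1444, 0.0597]
eef_rot: [0.148, 0.988, 0.052, 0.008]
contact_force: [0.4, -0.0, 0.3]
width: 0.0939
grip_force: 0.0
t 2.3167 pos [0.5045 0.1444 0.0597] ytool [0.292 0.951 0.105] z [ 0.031  0.101 -0.994] q [ 0.16  0.39  1.78  0.12  0.93 -1.18] F [ 0.4 -0.   0.3] w 0.0939 g 0.0
```

View pics/w2.png

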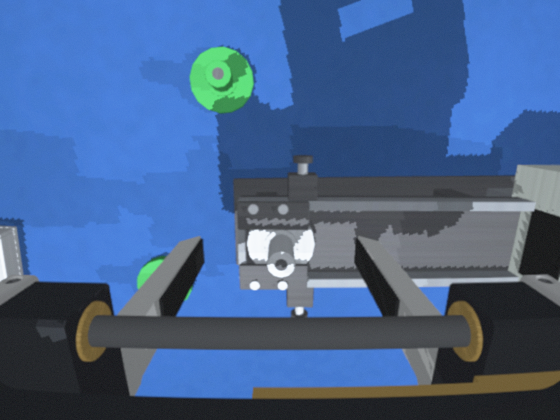

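The stem top at (280,264) sits midway between the tips at (200,240) and (360,240), so I'll close.

```bash
python3 -m handwheel '[[[0,0,0],[0,0,0],1],[[0,0,0],[0,0,0],1],[[0,0,0],[0,0,0],1],[[0,0,0],[0,0,0],1],[[0,0,0],[0,0,0],1],[[0,0,0],[0,0,0],1],[[0,0,0],[0,0,0],1],[[0,0,0],[0,0,0],1],[[0,0,0],[0,0,0],1],[[0,0,0],[0,0,0],1]]' 40; python3 st.py
```

```text
t: 3.2
ee_pos: [0.5044, 0.1444, 0.0594]
eef_rot: [0.148, 0.988, 0.052, 0.008]
contact_force: [0.5, -0.1, -1.0]
width: 0.0307
grip_force: 0.0
t 3.2 pos [0.5044 0.1444 0.0594] ytool [0.291 0.951 0.106] z [ 0.031  0.101 -0.994] q [ 0.16  0.39  1.78  0.12  0.93 -1.18] F [ 0.5 -0.1 -1. ] w 0.0307 g 0.0
```

```bash
python3 -m handwheel '[[[0,0,0],[0,0,0],1],[[0,0,0],[0,0,0],1],[[0,0,0],[0,0,0],1],[[0,0,0],[0,0,0],1],[[0,0,0],[0,0,0],1],[[0,0,0],[0,0,0],1]]' 40; python3 st.py
```

```text
t: 3.7
ee_pos: [0.5045, 0.1446, 0.0595]
eef_rot: [0.148, 0.988, 0.052, 0.008]
contact_force: [0.6, 2.7, -0.4]
width: 0.0153
grip_force: 40.0
t 3.7 pos [0.5045 0.1446 0.0595] ytool [0.291 0.951 0.106] z [ 0.032  0.101 -0.994] q [ 0.16  0.39  1.78  0.12  0.93 -1.18] F [ 0.6  2.7 -0.4] w 0.0153 g 40.00034272670746
```

```bash
python3 -m handwheel '[[[0,0,0],[0,0,0.8],1],[[0,0,0],[0.9,2.9,1.1],1],[[0,0,0],[1.7,5.7,1.4],1],[[0,0,0],[2.6,8.6,1.7],1],[[0,0,0],[3.5,11.4,2.1],1],[[0,0,0],[4.4,14.3,2.4],1],[[0,0,0],[5.2,17.1,2.7],1],[[0,0,0],[6.1,20,3],1],[[0,0,0],[7,22.8,3.3],1],[[0,0,0],[7.9,25.7,3.6],1],[[0,0,0],[8.7,28.5,4],1],[[0,0,0],[9.6,31.4,4.3],1],[[0,0,0],[10.5,34.2,4.6],1],[[0,0,0],[11.3,37.1,4.9],1],[[0,0,0],[12.2,39.9,5.2],1],[[0,0,0],[13.1,42.8,5.5],1],[[0,0,0],[14,45.6,5.8],1],[[0,0,0],[14,45.6,5.8],1],[[0,0,0],[14,45.6,5.8],1]]' 40; python3 st.py; python3 - <<'E'
from h import *
snap("top","t2.png"); c,im=snap("wrist","w3.png")
a=cv2.imread('pics/t2.png')[150:250,50:200]; a=cv2.resize(a,(560,373),interpolation=cv2.INTER_CUBIC)
b=cv2.resize(im,(300,225)); o=np.zeros((600,560,3),np.uint8); o[:373]=a; o[374:599,:300]=b; cv2.imwrite('pics/m3.png',o)
E
```

```text
t: 5.28
ee_pos: [0.5185, 0.1901, 0.0652]
eef_rot: [0.148, 0.988, 0.052, 0.008]
contact_force: [-0.5, 0.9, -0.7]
width: 0.0151
grip_force: 40.0
t 5.2833 pos [0.5185 0.1901 0.0652] ytool [0.291 0.951 0.106] z [ 0.031  0.101 -0.994] q [ 0.24  0.43  1.7   0.11  0.96 -1.09] F [-0.5  0.9 -0.7] w 0.0151 g 39.99938428401947
```

View pics/w3.png

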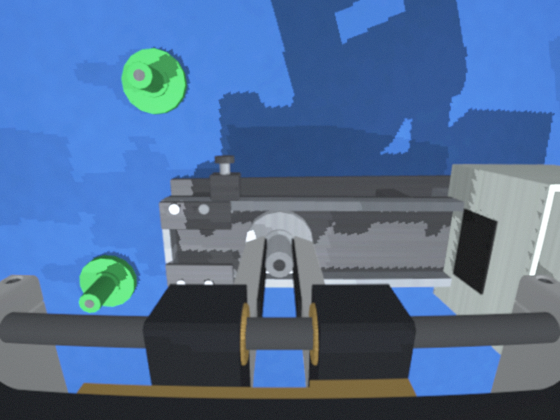

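The button is held upright, with its flange at about x=245–315 px, past the strip end at about x=235 px. Now I'll lift it, straighten the tool and carry it over the tray.

```bash
python3 -m handwheel '[[[0,0,0],[0,0,5],1],[[0,0,0],[0,0,20],1],[[0,0,0],[0,0,40],1],[[0,0,0],[0,0,60],1],[[0,0,0],[0,-10,70],1],[[-0.8,0.2,0],[-3,-30,70],1],[[-1.6,0.5,0],[-6,-55,70],1],[[-2.4,0.7,0],[-9,-82,70],1],[[-3.2,1,0],[-12,-110,70],1],[[-4,1.2,0],[-15,-140,70],1],[[-4.8,1.5,0],[-18,-170,70],1],[[-5.8,1.8,0],[-21,-200,70],1],[[-5.8,1.8,0],[-24,-230,70],1],[[-5.8,1.8,0],[-27,-260,70],1],[[-5.8,1.8,0],[-30,-285,70],1],[[-5.8,1.8,0],[-32,-303,70],1],[[-5.8,1.8,0],[-32.5,-314,70],1],[[-5.8,1.8,0],[-32.5,-314,50],1],[[-5.8,1.8,0],[-32.5,-314,20],1],[[-5.8,1.8,0],[-32.5,-314,20],1]]' 40; python3 st.py; python3 - <<'E'
from h import *
snap("wrist","w4.png")
E
```

```text
t: 7.05
ee_pos: [0.4835, -0.1235, 0.0811]
eef_rot: [0.148, 0.989, 0.001, -0.003]
contact_force: [-0.4, -0.4, -2.3]
width: 0.0145
grip_force: 40.0
t 7.05 pos [ 0.4835 -0.1235  0.0811] ytool [0.293 0.956 0.   ] z [-0.006  0.002 -1.   ] q [-0.32  0.34  1.79 -0.    1.02 -1.6 ] F [-0.4 -0.4 -2.3] w 0.0145 g 39.999436140060425
```

View pics/w4.png

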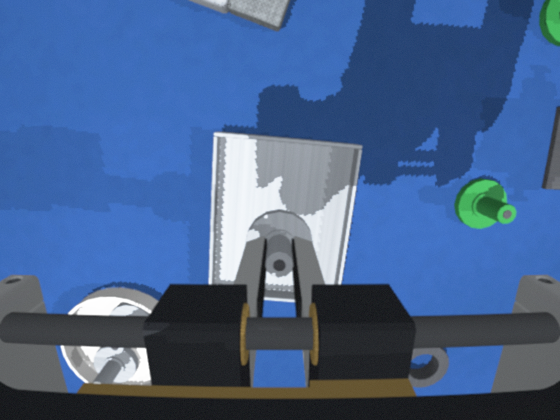

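The button is held upright at (280,262) over the tray, whose corners are near (215,132), (360,146) and (210,283). Now I'll lower it.

```bash
python3 -m handwheel '[[[0,0,0],[2.5,0,-20],1],[[0,0,0],[2.5,0,-40],1],[[0,0,0],[2.5,0,-50],1],[[0,0,0],[2.5,0,-56],1],[[0,0,0],[2.5,0,-58],1],[[0,0,0],[2.5,0,-58],1],[[0,0,0],[2.5,0,-58],1]]' 40; python3 -m handwheel '[[[0,0,0],[0,0,-1],1],[[0,0,0],[0,0,-1.5],1],[[0,0,0],[0,0,-2],1],[[0,0,0],[0,0,-2],1],[[0,0,0],[0,0,-2],1]]' 15
```

```text
t: 7.68
ee_pos: [0.489, -0.1241, 0.0282]
eef_rot: [0.148, 0.989, -0.0, 0.001]
contact_force: [-0.2, 0.5, -1.8]
width: 0.0157
grip_force: 40.0
t: 8.1
ee_pos: [0.4885, -0.124, 0.0253]
eef_rot: [0.148, 0.989, -0.0, 0.0]
contact_force: [0.5, -0.1, -1.3]
width: 0.0155
grip_force: 15.0
```

```bash
python3 -m handwheel '[[[0,0,0],[0,0,-1],1],[[0,0,0],[0,0,-2],1],[[0,0,0],[0,0,-3],1],[[0,0,0],[0,0,-4],1],[[0,0,0],[0,0,-4],1],[[0,0,0],[0,0,-4],1],[[0,0,0],[0,0,-4],1]]' 15; python3 -m handwheel '[[[0,0,0],[0,0,-0.5],1],[[0,0,0],[0,0,-1],1],[[0,0,0],[0,0,-1],1],[[0,0,0],[0,0,-1],1]]' 15
```

```text
t: 8.68
ee_pos: [0.4885, -0.124, 0.0213]
eef_rot: [0.148, 0.989, -0.0, 0.0]
contact_force: [0.8, -0.4, -1.6]
width: 0.0154
grip_force: 15.0
t: 9.02
ee_pos: [0.4884, -0.124, 0.0202]
eef_rot: [0.148, 0.989, -0.0, 0.0]
contact_force: [-0.2, -0.3, -0.9]
width: 0.0155
grip_force: 15.0
```

```bash
python3 -m handwheel '[[[0,0,0],[0,0,-0.3],1],[[0,0,0],[0,0,-0.6],1],[[0,0,0],[0,0,-0.8],1],[[0,0,0],[0,0,-0.8],1],[[0,0,0],[0,0,-0.8],1]]' 12;  python3 -m handwheel '[[[0,0,0],[0,0,-0.3],1],[[0,0,0],[0,0,-0.5],1],[[0,0,0],[0,0,-0.5],1],[[0,0,0],[0,0,-0.5],1]]' 12
```

```text
t: 9.43
ee_pos: [0.4885, -0.124, 0.0194]
eef_rot: [0.148, 0.989, -0.0, 0.0]
contact_force: [-0.1, 0.2, -1.6]
width: 0.0156
grip_force: 12.0
t: 9.77
ee_pos: [0.4885, -0.124, 0.019]
eef_rot: [0.148, 0.989, -0.0, 0.0]
contact_force: [-0.5, 0.9, 0.2]
width: 0.0156
grip_force: 12.0
```

```bash
python3 -m handwheel '[[[0,0,0],[0,0,-0.3],1],[[0,0,0],[0,0,-0.5],1],[[0,0,0],[0,0,-0.5],1],[[0,0,0],[0,0,-0.5],1]]' 10; python3 st.py
```

```text
t: 10.1
ee_pos: [0.4885, -0.124, 0.0189]
eef_rot: [0.148, 0.989, -0.0, 0.0]
contact_force: [-3.4, -0.3, 8.1]
width: 0.0155
grip_force: 10.0
t 10.1 pos [ 0.4885 -0.124   0.0189] ytool [ 0.293  0.956 -0.   ] z [ 0. -0. -1.] q [-0.32  0.44  1.81 -0.    0.89 -1.59] F [-3.4 -0.3  8.1] w 0.0155 g 10.000552833080292
```

Contact with the tray floor is confirmed at 8 N. I'll release partway, then rise.

```bash
python3 -m handwheel '[[[0,0,0],[0,0,0.3],1],[[0,0,0],[0,0,0.3],0.3],[[0,0,0],[0,0,0.3],0.3],[[0,0,0],[0,0,0.3],0.3],[[0,0,0],[0,0,0.3],0.3],[[0,0,0],[0,0,0.3],0.3],[[0,0,0],[0,0,0.3],0.3]]' 10; python3 st.py
```

```text
t: 10.68
ee_pos: [0.4884, -0.1239, 0.0187]
eef_rot: [0.148, 0.989, -0.0, 0.0]
contact_force: [0.0, 0.3, 0.4]
width: 0.0328
grip_force: 0.0
t 10.6833 pos [ 0.4884 -0.1239  0.0187] ytool [ 0.293  0.956 -0.   ] z [ 0. -0. -1.] q [-0.32  0.44  1.81 -0.    0.89 -1.59] F [0.  0.3 0.4] w 0.0328 g 0.0
```

```bash
python3 -m handwheel '[[[0,0,0],[0,0,5],0.3],[[0,0,0],[0,0,15],0.3],[[0,0,0],[0,0,30],0.3],[[0,0,0],[0,0,60],0.3],[[0,0,0],[0,0,100],0.3],[[0,0,0],[-40,0,140],0.3],[[0,0,0],[-80,0,150],0.3],[[0,0,0],[-80,0,150],0.3],[[0,0,0],[-80,0,150],0.3],[[0,0,0],[-80,0,150],0.3]]'; python3 - <<'E'
from h import *
snap("scene","s5.png")
E
```

```text
t: 11.52
ee_pos: [0.4088, -0.1242, 0.1699]
eef_rot: [0.148, 0.989, -0.0, 0.001]
contact_force: [-0.1, -0.1, 0.6]
width: 0.0329
grip_force: 0.0
```

View pics/s5.png

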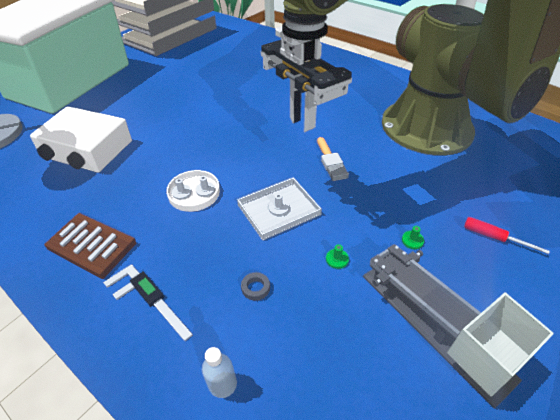

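The button stands upright in the middle of the tray at (279,205). The dish buttons and the ring at (256,286) have not moved, and the gripper is clear.

```bash
python3 -c "
from rig import *
print(close_job())"
```

```text
the job is handed in; nothing more can be done
None
```

The button was moved up past the plungers, lifted out and set standing on its flange in the middle of the tray; the dish buttons and ring gauge look unmoved in the last picture, and the job is handed in at about 11.6 s of the 51 s limit (no verdict was returned).

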